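# Hold a tube stub in the tacking fixture's corner

## Task

Get the short rectangular steel tube ready for tack welding: swing the fixture's clamp lever wide open, then stand the tube on the fixture plate in the corner between the two stops, as upright as it lay on the bench, its long side flat against the long side stop and its open end against the short far stop. Press it firmly against both stops at once and finish while still holding it there with the gripper, keeping both contacts tight; do not let go. Leave the round pipe, the angle piece and the flat bar where they lie.

Things in the scene. Friction and masses are not known exactly. Their poses are not given: they have to be found in the camera images.
- fixture: Dark steel tacking fixture, fixed to the bench: a plate 210 x 200 mm, 12 mm thick, with two bright stops and a clamp block on it; ground smooth, so steel slides easily on plate and stops. Origin on the bench near the plate's middle: the plate reaches from -115 to +95 mm in its x and from -105 to +95 mm in its y, z up. The clamp block (40 x 40 mm, its top 38 mm above the bench) is centred at (15, -70) mm.
- corner (a point): Point on the plate's top face (12 mm above the bench) where the inner faces of the two stops would meet; at (50, 40) mm in the fixture's axes and with the same axes. The tube belongs on the -x, -y side of this point: seated, its origin is at (-35, -20, 0) mm from here and its long axis along x.
- stop_far: Short far stop, a fixed bright steel bar 50 mm long in the fixture's y, 16 mm thick, 18 mm tall above the plate. Origin at the centre of its underside; it faces the fixture's -x, and its contact face passes through the corner point, reaching from there 55 mm to -y (it begins 5 mm from the corner point).
- stop_side: Long side stop, a fixed bright steel bar 80 mm long in the fixture's x, 16 mm thick, 18 mm tall above the plate. Origin at the centre of its underside; it faces the fixture's -y, and its contact face passes through the corner point, reaching from there 86 mm to -x (it begins 6 mm from the corner point).
- clamp_lever (a joint): Angle of the clamp lever about a vertical pin, rad. 0: it points along the fixture's +y, across the tube's place (it starts at 0 to 0.35, in the way). It grows anticlockwise seen from above, the knob swinging to the fixture's -x; end stops at 0 and 1.75. Wide open is 1.2 or more (at 1.57 it points along -x). About 1.5 N at the knob moves it; it stays where it is left.
- lever_hinge (a point): The lever's pin axis, 40 mm above the bench; at (15, -70) mm in the fixture's axes. The lever is a flat steel bar 16 mm wide, 40 to 52 mm above the bench, reaching 120 mm from the pin.
- lever_knob (a point): Middle of the lever's black upright knob, a cylinder 20 mm in diameter standing on the bar 112 mm from the pin; it reaches from 52 to 96 mm above the bench, this point is at 74 mm.
- tube: The work piece: a loose stub of rectangular steel tube 70 mm long (its x, open at both ends), 40 mm wide (y) and 60 mm high (z), walls 4 mm, about 0.3 to 0.6 kg, lying on the bench with the 60 mm upright. Origin at the centre of its underside. Either end may go against the far stop.
- pipe: Bystander: loose round pipe ring 54 mm in diameter, 50 mm high, standing on the bench. Origin at the centre of its underside.
- angle: Bystander: loose piece of angle steel 80 mm long (x), foot 50 mm wide (y), upright leg 50 mm high along its +y edge. Origin at the centre of its underside.
- flat: Bystander: loose dark flat bar 100 x 40 x 12 mm lying on the bench. Origin at the centre of its underside.
Mind the look-alikes: they are no part of the job. Leave any pink or turquoise look-alike of the tube alone.

How it is judged (in metres and radians):
On the way, in this order (a step that is already met when the one before it is completed fails the run):
1. the clamp lever is swung wide open (1.2 rad or more) (value of joint clamp_lever above 1.2 rad), for 0.2 s.
2. the tube stands square in the corner, pressed on both stops by the gripper (x of tube in the frame of corner between -0.038 and -0.032 m and y of tube in the frame of corner between -0.023 and -0.017 m and z of tube in the frame of corner between -0.003 and 0.003 m and angle between the x axis of tube and the x axis of fixture, either way round below 0.05 rad and angle between tube's own z axis and vertical below 0.05 rad and contact force between tube and stop_far above 1.5 N and contact force between tube and stop_side above 1.5 N and contact force between tube and the fingers above 1.5 N and value of joint clamp_lever above 1.2 rad), for 0.5 s.
At the end, for the whole second after the job is handed in: The gripper is still on the tube (over 1.5 N) and the tube presses on both stops with over 1.5 N each; it stands on the plate, upright and square within 0.05 rad, within 3 mm of its seated place in the corner, at rest; the lever is still at 1.2 rad or more (all of step 2 and linear speed of tube below 0.02 m/s); the arm keeps its last pose, push and grip.
It fails at once if the round pipe is disturbed (moved over 15 mm) (distance of pipe from where it was at the start of the episode above 0.015 m).
It fails at once if the angle piece is disturbed (moved over 15 mm) (distance of angle from where it was at the start of the episode above 0.015 m).
It fails at once if the flat bar is disturbed (moved over 15 mm) (distance of flat from where it was at the start of the episode above 0.015 m).
It also fails if it takes over 67 s, if anything falls off the work surface, if the arm or the gripper's body presses on something with over 40 N, if the wrist force passes 120 N, or if a joint passes its speed limit or range.

## Robot

A 6-joint arm with a two-finger parallel gripper is mounted at the origin on the work surface. World frame = base frame: x ahead of the robot, y to its left, z up, the work surface at z = 0. Lengths are in m, angles in degrees, forces in N, time in s.
With the tool pointing down it reaches from about 0.3 to 0.75 m from the base axis. Payload 8.5 kg.
Tool frame: the origin (TCP) lies on the centre line of the jaws, within the pads' length; the fingertips stand 22 mm ahead of it and the grasp point (between the pads) lies 3 mm ahead of it (env.tip_reach is the distance from the TCP to the fingertips, in m); y points along the fingers, z is the direction in which the jaws open and shut, and the axes are right-handed (so a half turn about y gives the same grasp; the last joint's range is limited). The gripper opens to 85 mm and grips with 20 to 120 N. Pads are 22 mm wide; open, the fingers measure 114 mm over their backs; the gripper's body (76 mm by 85 mm) begins 54 mm behind the grasp point. The pads swing forward as they close: fully open they stand 13 mm farther back than shut.
Start: joints at [59.742, 21.807, 74.336, -0, 83.858, -12.336], TCP at [0.169, 0.523, 0.253] pointing down, gripper open.
Joint ranges: [-178.18, 178.18], [-50.72, 133.34], [12.68, 142.11], [-81.47, 261.47], [9.98, 163.14], [-165.26, 165.26]. Speed limits (degrees/s): [136.94, 136.94, 180, 180, 180, 180].

## Interface

Orientations are given as a 3x3 rotation matrix whose columns are the frame's x, y, z axes.
In Python, from rig import env, get_image gives the robot as it stands. The module is installed in compiled form; this text tells all that it offers.
- The arm moves only by the tool carry_out, never from a script. Its argument "targets" is a list that holds one entry, the list of rows, each a list of 7 numbers: the closure, from 0 (fully open) to 1 (shut), then the shift along the world's x, y, z in mm, then the turn, a rotation vector about the world's x, y, z in degrees. In form: [[[claw, dx, dy, dz, ax, ay, az], ...]]. A call has 1 to 20 rows; each row is the pose to reach, as a shift and turn from the pose commanded when the call began; what a row does not reach only later rows make up. A row lasts 1/12 s, in which the tool goes at most 41.7 mm and 7.16 degrees, less where a joint would pass 70% of its speed; a pose out of reach is approached as far as the arm can. A call with a gripper value outside its range is refused whole. The fingers move at their own pace and stop on an object; "squeeze" is the grip in N (left out, the last holds). Time passes only in rows, so rows that repeat a pose let the fingers close. It gives the time, the measured TCP pose, the force and the opening at its end, in the units of the state.
- env.observe(): the state, without advancing time (a new reading comes with each control period).
- get_image(name): name is "scene" or "top" or "wrist"; returns a dict with "img" (420x560x3 uint8, red, green, blue), "fx", "fy", "cx", "cy" (pixels), "k1" (the pictures are not rectified: a ray, as slopes to the right and down, at radius r is drawn at 1 + k1 r^2 times it, then the intrinsics apply), "rvec" (rotation vector, rad) and "tvec" (3), from world to camera coordinates, as OpenCV has them. Camera axes: x right, y down, z forward; pixel columns grow to the right and rows downward; lengths in m; the calibration is good to about 2 mm. A picture is of the moment at which its call begins. There is no depth.
- env.close_job(): hands the job in, once; it reports no verdict.
The state is a dict: "time_s": time; "q": joint angles; "qvel": joint speeds; "joint_efforts": joint torques, N m; "position": TCP position; "tool_rot": TCP orientation; "ft_force": force on the tool from outside, world axes, zero at the start; "wrist_torque": the same for the moment, N m; "grip_width": finger opening in m.
Only numpy, scipy, OpenCV 4.12 (cv2) and the standard library are available. Lean on these libraries where they do the work, as an engineer would, in place of code of your own. Each camera call takes 0.05 s, during which the arm holds its last target.

## Working session

There is one attempt and no reset: what is moved stays moved. The work goes in short steps, Python scripts to look and compute and a tool call to move; the robot and the scene stay as the last step left them, time stands still between calls to the robot, and variables do not carry over. Pictures are saved under pics/ and viewed, and the job is handed in when it is done.

Besides the shell and the picture viewer there is one more tool, called after "Call:" as a command line: name --argument value ..., lists and objects as JSON in quotes. carry_out: Moves the arm, as the interface text tells. Its arguments: {"type":"object","properties":{"targets":{"type":"array"},"squeeze":{"type":"number"}},"required":["targets"]}

```bash
mkdir -p pics; python3 - <<'E'
from rig import env,get_image
import cv2,numpy as np
for n in ["scene","top","wrist"]:
    d=get_image(n); cv2.imwrite(f"pics/{n}0.png",d["img"][:,:,::-1])
    print(n,{k:np.round(v,4).tolist() for k,v in d.items() if k!="img"})
o=env.observe(); print({k:np.round(v,3).tolist() for k,v in o.items()},env.tip_reach)
E
```

```text
scene {'fx': 420.7809, 'fy': 420.7809, 'cx': 278.3423, 'cy': 205.1305, 'k1': -0.0518, 'rvec': [1.4721, 2.2418, -0.752], 'tvec': [0.302, -0.3755, 1.1354]}
top {'fx': 445.2584, 'fy': 445.2584, 'cx': 282.3661, 'cy': 209.5188, 'k1': -0.1375, 'rvec': [2.1165, -2.1793, 0.0974], 'tvec': [-0.0066, 0.6099, 0.7834]}
wrist {'fx': 296.6395, 'fy': 296.6395, 'cx': 274.7147, 'cy': 211.6528, 'k1': -0.0099, 'rvec': [-2.3215, -1.6887, -0.2686], 'tvec': [-0.5483, -0.0396, 0.3807]}
{'time_s': 0.15, 'q': [59.743, 21.832, 74.371, -0.001, 83.861, -12.336], 'qvel': [0.006, -0.099, -0.2, 0.025, -0.032, -0.023], 'joint_efforts': [0.003, -44.862, -23.135, -0.0, 0.004, -0.0], 'position': [0.169, 0.523, 0.253], 'tool_rot': [[0.951, -0.001, 0.308], [-0.308, -0.001, 0.951], [-0.0, -1.0, -0.001]], 'ft_force': [0.28, -0.492, 0.976], 'wrist_torque': [0.034, -0.041, 0.001], 'grip_width': 0.086} 0.022
```

View pics/scene0.png

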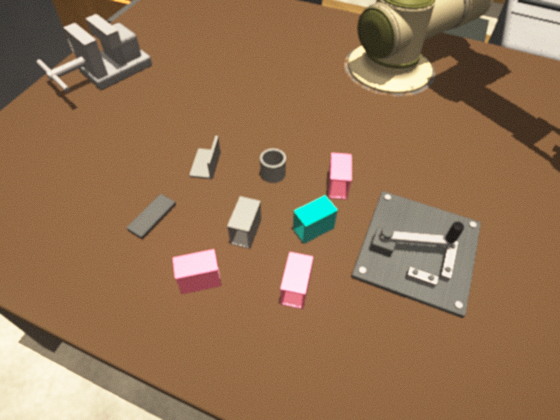

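View pics/top0.png

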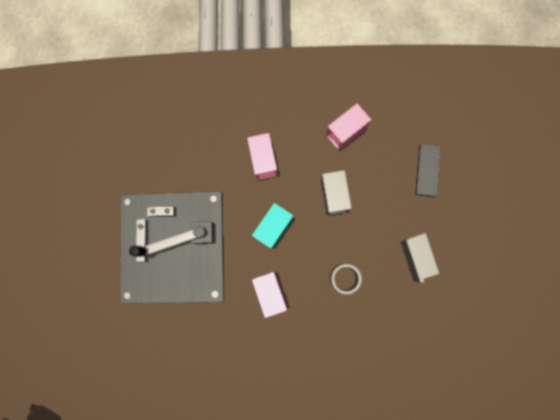

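View pics/wrist0.png

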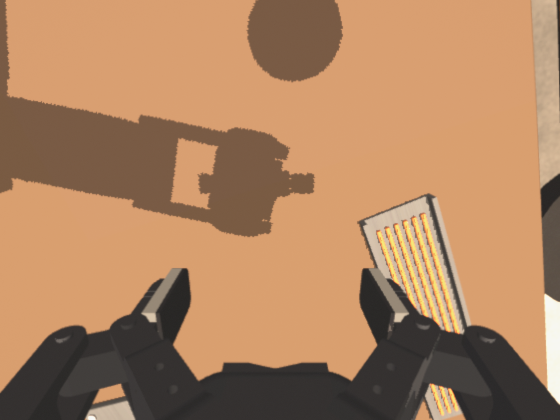

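The candidates for the tube in the top view are:
- grey box (337,192)
- angle piece (421,257)
- pinks (262,155), (349,125), (270,295)
- turquoise (272,226)
- flat bar (428,170)

I choose the grey box, which shows at (244,222) in the scene view with an open end. Next I'll check it in a close crop and measure it.

```bash
cat > h.py <<'E'
import numpy as np,cv2
from rig import env,get_image
def K(d): return np.array([[d["fx"],0,d["cx"]],[0,d["fy"],d["cy"]],[0,0,1.]]),np.array([d["k1"],0,0,0.])
def cast(d,px,z):
    k,D=K(d); px=np.array(px,float).reshape(-1,1,2)
    u=cv2.undistortPoints(px,k,D)[:,0]; R=cv2.Rodrigues(np.array(d["rvec"],float))[0]; t=np.array(d["tvec"],float)
    c=-R.T@t; r=np.c_[u,np.ones(len(u))]@R
    return c+r*((z-c[2])/r[:,2])[:,None]
def proj(d,P):
    k,D=K(d); return cv2.projectPoints(np.array(P,float).reshape(-1,3),np.array(d["rvec"],float),np.array(d["tvec"],float),k,D)[0][:,0]
E
python3 - <<'E'
from h import *
d=get_image("top"); im=d["img"]; s=get_image("scene")
a=cv2.resize(im[150:240,280:400][:,:,::-1],None,fx=3.3,fy=3.3,interpolation=2)
b=cv2.resize(s["img"][180:270,200:320][:,:,::-1],None,fx=3.3,fy=3.3,interpolation=2)
c=cv2.resize(im[180:315,110:235][:,:,::-1],None,fx=3,fy=3,interpolation=2)
cv2.imwrite("pics/c1.png",np.hstack([a,b])); cv2.imwrite("pics/c2.png",c)
hsv=cv2.cvtColor(im,cv2.COLOR_RGB2HSV)
print(im[192,337],im[257,421],im[250,210],im[170,430],im[100,200],im[285,150])
m=((hsv[...,1]<60)&(hsv[...,2]>120)).astype(np.uint8)
m[:60]=0
for ct in cv2.findContours(m,0,1)[0]:
    if cv2.contourArea(ct)>30:
        r=cv2.minAreaRect(ct); print(np.round(r[0]),np.round(r[1],1),round(r[2],1),cv2.contourArea(ct))
E
```

```text
[219 213 194] [207 202 183] [131 130 120] [120 121 112] [118  93  68] [122 123 113]
[269. 295.] [42.2 24.7] 70.7 978.0
[346. 279.] [30. 30.] 90.0 711.0
[423. 257.] [46.2 21.2] 71.1 865.5
[171. 247.] [109.8  99.4] 89.4 8988.5
[336. 191.] [40.5 23.5] 80.0 884.0
[427. 175.] [13.7 35. ] 5.7 303.5
[262. 153.] [38.1 23.6] 77.5 823.0
[349. 122.] [20.8 35.3] 51.3 653.5
[40. 64.] [ 8. 79.] 90.0 279.0
```

View pics/c1.png

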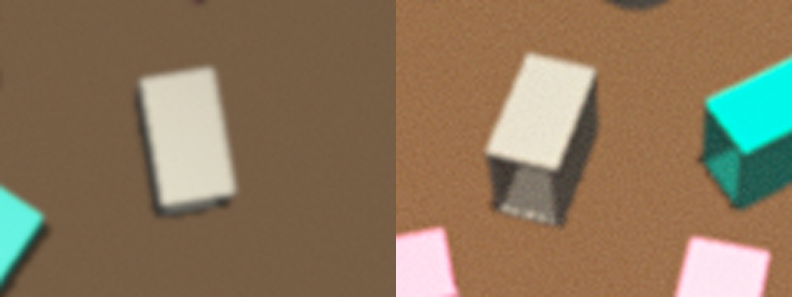

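View pics/c2.png

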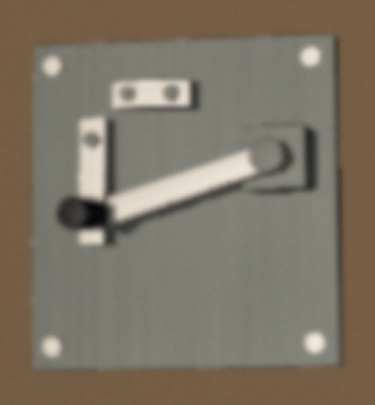

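The crop shows the grey open-ended box, with its top face at about (337,191) in the top view. It is the tube. In the fixture crop the 50 mm stop is at the top and the 80 mm stop is on the left. So fixture +x is image-up, +y is image-left, and the lever is about 0.3 open.

```bash
python3 - <<'E'
from h import *
d=get_image("top"); im=d["img"]
hsv=cv2.cvtColor(im,cv2.COLOR_RGB2HSV)
S=4
big=cv2.resize(im,None,fx=S,fy=S,interpolation=cv2.INTER_CUBIC); hv=cv2.cvtColor(big,cv2.COLOR_RGB2HSV)
def px(c): return (np.array(c,float)+.5)/S-.5
def comps(m,lo,hi,box):
    x0,y0,x1,y1=[v*S for v in box]; mm=np.zeros_like(m); mm[y0:y1,x0:x1]=m[y0:y1,x0:x1]
    return [c for c in cv2.findContours(mm,0,1)[0] if lo<cv2.contourArea(c)/S/S<hi]
print(im[192,337],im[120:121,300],im[285,150])
def rep(name,c,z):
    w=cast(d,px(c[:,0]),z)
    r=cv2.minAreaRect((w[:,:2]*1000).astype(np.float32)); b=cv2.boxPoints(r)
    e=b[1]-b[0];f=b[2]-b[1]; L=e if np.hypot(*e)>np.hypot(*f) else f
    print(name,np.round(r[0],1),np.round(r[1],1),"long axis deg",round(np.degrees(np.arctan2(L[1],L[0]))%180,2)); print(np.round(b,1).tolist())
br=((hv[...,2]>165)&(hv[...,1]<70)).astype(np.uint8)
for c in comps(br,200,3000,(310,160,365,220)): rep("tube",c,.06)
for c in comps(br,30,3000,(115,188,230,310)): rep("bright",c,.03)
pl=((hv[...,1]<60)&(hv[...,2]>30)).astype(np.uint8)
for c in comps(pl,3000,30000,(100,170,240,320)): rep("plate",c,.012)
# others
m=((hv[...,1]<60)).astype(np.uint8)
for n,b,z in [("pipe",(325,255,370,305),.05),("angle",(395,225,445,290),.0),("flat",(410,135,445,205),.012)]:
    for c in comps(m,200,3000,b): rep(n,c,z)
mp=((hv[...,1]>60)&((hv[...,0]>150)|((hv[...,0]>75)&(hv[...,0]<95)))).astype(np.uint8)
for c in comps(mp,200,3000,(230,80,400,330)): rep("colour",c,.06)
E
```

```text
[220 214 194] [[118  93  69]] [122 121 112]
tube [ 637.5 -123. ] [70.8 40.7] long axis deg 7.57
[[599.7000122070312, -107.5], [605.0999755859375, -147.8000030517578], [675.2999877929688, -138.5], [669.9000244140625, -98.19999694824219]]
bright [458.4 104.5] [13.5 13.2] long axis deg 89.03
[[451.70001220703125, 97.9000015258789], [464.8999938964844, 97.69999694824219], [465.1000061035156, 111.0999984741211], [451.8999938964844, 111.30000305175781]]
bright [557.  186.8] [16.3 94.2] long axis deg 107.22
[[535.2999877929688, 229.3000030517578], [563.2000122070312, 139.39999389648438], [578.7000122070312, 144.1999969482422], [550.7999877929688, 234.10000610351562]]
bright [575.7 245.7] [51.5 16.7] long axis deg 0.21
[[549.9000244140625, 253.89999389648438], [549.9000244140625, 237.3000030517578], [601.4000244140625, 237.5], [601.4000244140625, 254.10000610351562]]
bright [615.4 207.5] [17.1 49.6] long axis deg 90.25
[[606.7000122070312, 232.1999969482422], [606.9000244140625, 182.60000610351562], [624.0999755859375, 182.6999969482422], [623.7999877929688, 232.3000030517578]]
bright [635.1
[... 703 characters left out ...]
140625, -296.79998779296875], [547.2000122070312, -247.1999969482422]]
flat [ 680.7 -306.4] [ 41.8 100.8] long axis deg 171.18
[[627.7000122070312, -319.29998779296875], [727.2999877929688, -334.79998779296875], [733.7000122070312, -293.5], [634.0999755859375, -278.1000061035156]]
colour [578.4  -7.1] [44.8 71.9] long axis deg 144.04
[[536.2000122070312, -4.099999904632568], [594.4000244140625, -46.400001525878906], [620.7000122070312, -10.100000381469727], [562.5, 32.099998474121094]]
colour [ 756.5 -148.6] [48.4 85.4] long axis deg 127.31
[[711.4000244140625, -129.3000030517578], [763.2000122070312, -197.1999969482422], [801.5999755859375, -167.89999389648438], [749.9000244140625, -100.0]]
```

```bash
python3 - <<'E'
from h import *
d=get_image("top"); s=get_image("scene")
for n,i,box in(("top",d,(115,235,150,265)),("scene",s,(435,210,475,260))):
    x0,y0,x1,y1=box; v=i["img"][y0:y1,x0:x1].max(2); m=(v<60).astype(np.uint8)
    c=max(cv2.findContours(m,0,1)[0],key=cv2.contourArea); print(n,cv2.boundingRect(c),cv2.contourArea(c), np.array(c[:,0].mean(0))+[x0,y0])
pin=np.array([.5723,.1274]);th=.30
k=pin+.112*np.array([-np.sin(th),np.cos(th)])
for i in(d,s): print(np.round(proj(i,[[*k,.052],[*k,.074],[*k,.096],[*pin,.052],[.5723,.2174,.012],[.6073,.2374,.012]]),1).tolist())
for t in (.3,.6,.9,1.2,1.45):
    k=pin*1000+112*np.array([-np.sin(t),np.cos(t)]); print(t,np.round(k),np.round(k+24*np.array([np.cos(t),np.sin(t)])))
E
```

```text
top (15, 12, 17, 13) 105.0 [139.20833333 252.10416667]
scene (11, 13, 17, 20) 182.0 [454.08695652 232.10869565]
[[141.6, 251.0], [137.5, 250.7], [133.1, 250.3], [198.9, 231.4], [157.3, 234.0], [147.3, 216.2]]
[[450.0, 239.6], [454.1, 232.7], [458.5, 225.5], [386.7, 233.9], [430.3, 262.6], [437.6, 282.6]]
0.3 [539. 234.] [562. 241.]
0.6 [509. 220.] [529. 233.]
0.9 [485. 197.] [499. 216.]
1.2 [468. 168.] [477. 190.]
1.45 [461. 141.] [464. 165.]
```

Call:
carry_out --targets '[[[1, 140, -91, -30, 0, 0, 0], [1, 280, -182, -60, 0, 0, 0], [1, 413, -273, -90, 0, 0, 0], [1, 413, -273, -90, 0, 0, 0], [1, 413, -273, -90, 0, 0, 0], [1, 413, -273, -90, 0, 0, 0], [1, 413, -273, -90, 0, 0, 0], [1, 413, -273, -90, 0, 0, 0], [1, 413, -273, -90, 0, 0, 0], [1, 413, -273, -90, 0, 0, 0], [1, 413, -273, -90, 0, 0, 0], [1, 413, -273, -90, 0, 0, 0], [1, 413, -273, -90, 0, 0, 0], [1, 413, -273, -90, 0, 0, 0], [1, 413, -273, -130, 0, 0, 0], [1, 413, -273, -150, 0, 0, 0], [1, 413, -273, -172, 0, 0, 0], [1, 413, -273, -172, 0, 0, 0]]]'

```text
time_s: 1.9
position: [0.5793, 0.2509, 0.0777]
tool_rot: [[0.952, -0.007, 0.306], [-0.306, -0.001, 0.952], [-0.007, -1.0, -0.004]]
ft_force: [-0.3, -0.5, -1.4]
grip_width: -0.0001
```

```bash
python3 - <<'E'
from h import *
d=get_image("scene"); cv2.imwrite("pics/s1.png",d["img"][:,:,::-1])
o=env.observe(); print({k:np.round(v,4).tolist() for k,v in o.items() if k in("time_s","position","tool_rot","ft_force","grip_width")})
E
```

```text
{'time_s': 1.95, 'position': [0.5805, 0.2511, 0.0802], 'tool_rot': [[0.9519, -0.0039, 0.3064], [-0.3064, -0.0007, 0.9519], [-0.0035, -1.0, -0.0019]], 'ft_force': [0.132, 1.3146, 0.6094], 'grip_width': -0.0003}
```

View pics/s1.png

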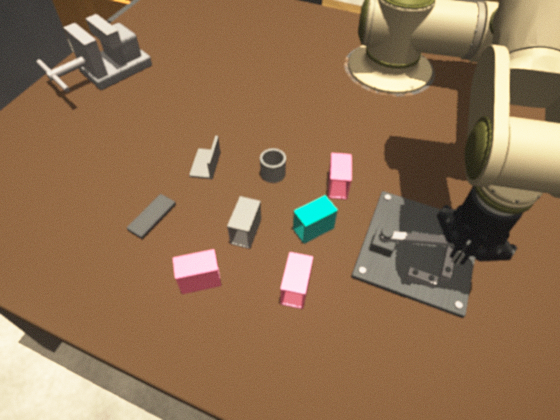

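Call:
carry_out --targets '[[[1, -10, -4, 0, 0, 0, 0], [1, -20, -9, 0, 0, 0, 0], [1, -28, -11, 0, 0, 0, 0], [1, -36, -12, 0, 0, 0, 0], [1, -45, -15, 0, 0, 0, 0], [1, -53, -17, 0, 0, 0, 0], [1, -61, -21, 0, 0, 0, 0], [1, -68, -24, 0, 0, 0, 0], [1, -76, -29, 0, 0, 0, 0], [1, -83, -34, 0, 0, 0, 0], [1, -89, -40, 0, 0, 0, 0], [1, -94, -46, 0, 0, 0, 0], [1, -100, -53, 0, 0, 0, 0], [1, -105, -60, 0, 0, 0, 0], [1, -109, -66, 0, 0, 0, 0], [1, -112, -72, 0, 0, 0, 0], [1, -115, -79, 0, 0, 0, 0], [1, -118, -86, 0, 0, 0, 0], [1, -118, -86, 0, 0, 0, 0]]]'

```text
time_s: 3.53
position: [0.4637, 0.1631, 0.0813]
tool_rot: [[0.951, -0.001, 0.309], [-0.309, -0.0, 0.951], [-0.001, -1.0, -0.001]]
ft_force: [0.5, -0.4, -0.2]
grip_width: 0.0004
```

```bash
python3 - <<'E'
from h import *
d=get_image("scene"); cv2.imwrite("pics/s2.png",cv2.resize(d["img"][150:330,320:560][:,:,::-1],None,fx=3,fy=3))
o=env.observe(); print({k:np.round(v,4).tolist() for k,v in o.items() if k in("time_s","position","ft_force")})
pin=np.array([.5723,.1274])
for t in(.3,1.2,1.45,1.57):print(t,proj(d,[[*(pin+.112*np.array([-np.sin(t),np.cos(t)])),.096]]))
E
```

```text
{'time_s': 3.5833, 'position': [0.4639, 0.1636, 0.0813], 'ft_force': [-0.6999, -0.1437, 0.0721]}
0.3 [[458.51224078 225.50066337]]
1.2 [[427.81768037 183.77497271]]
1.45 [[413.92341093 176.65196945]]
1.57 [[406.85922383 174.13969884]]
```

View pics/s2.png

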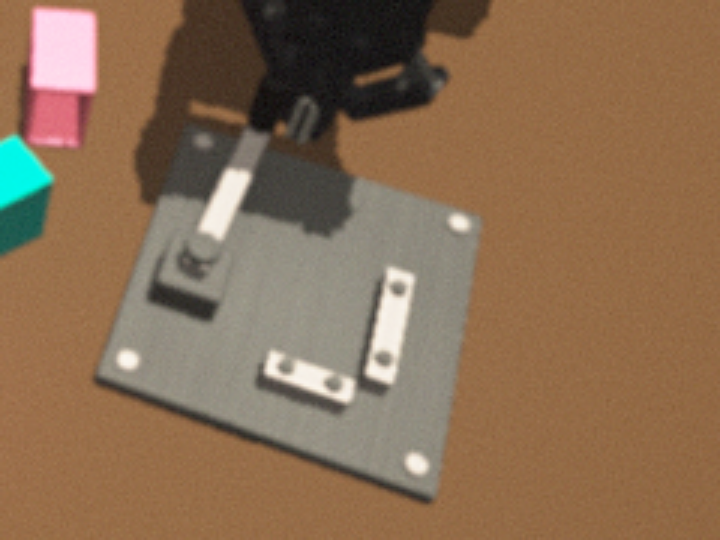

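The lever bar now points along fixture −x, at about 1.5 rad. It is wide open.

Call:
carry_out --targets '[[[1, 0, 10, 30, 0, 0, 0], [1, 0, 10, 70, 0, 0, 0], [0, 0, 10, 110, 0, 0, 0], [0, 20, -25, 130, 0, 0, 5], [0, 40, -60, 130, 0, 0, 10], [0, 60, -95, 130, 0, 0, 15], [0, 80, -130, 130, 0, 0, 20], [0, 100, -165, 130, 0, 0, 25.6], [0, 120, -200, 130, 0, 0, 25.6], [0, 140, -235, 130, 0, 0, 25.6], [0, 160, -265, 110, 0, 0, 25.6], [0, 173.5, -287, 90, 0, 0, 25.6], [0, 173.5, -287, 70, 0, 0, 25.6], [0, 173.5, -287, 70, 0, 0, 25.6], [0, 173.5, -287, 70, 0, 0, 25.6], [0, 173.5, -287, 70, 0, 0, 25.6]]]'

```text
time_s: 4.92
position: [0.6379, -0.122, 0.1527]
tool_rot: [[0.991, 0.001, -0.134], [0.134, -0.0, 0.991], [0.001, -1.0, -0.001]]
ft_force: [-0.0, 0.2, 0.8]
grip_width: 0.0857
```

```bash
python3 - <<'E'
from h import *
d=get_image("scene"); w=get_image("wrist")
cv2.imwrite("pics/s3.png",np.hstack([cv2.resize(d["img"],(400,300)),cv2.resize(w["img"],(400,300))])[:,:,::-1])
t=get_image("top"); cv2.imwrite("pics/t3.png",cv2.resize(t["img"][170:320,100:250][:,:,::-1],None,fx=3,fy=3))
o=env.observe(); print({k:np.round(v,4).tolist() for k,v in o.items() if k in("time_s","position","tool_rot","ft_force","grip_width")})
# predicted tube top corners in wrist view
c=[[.5997,-.1075,.06],[.6051,-.1478,.06],[.6753,-.1385,.06],[.6699,-.0982,.06]]
print(np.round(proj(w,c)))
pin=np.array([.5723,.1274])
for a in(1.2,1.45,1.57):print(a,proj(t,[[*(pin+.112*np.array([-np.sin(a),np.cos(a)])),.096]]))
E
```

```text
{'time_s': 5.0667, 'position': [0.638, -0.1221, 0.1531], 'tool_rot': [[0.9909, 0.0023, -0.1346], [0.1346, -0.0009, 0.9909], [0.0022, -1.0, -0.0012]], 'ft_force': [-0.5009, 1.2906, -0.9153], 'grip_width': 0.0853}
[[302. 179.]
 [247. 179.]
 [249. 266.]
 [300. 266.]]
1.2 [[170.66116239 291.39693485]]
1.45 [[186.30057958 295.20671522]]
1.57 [[194.07679637 295.57814976]]
```

View pics/s3.png

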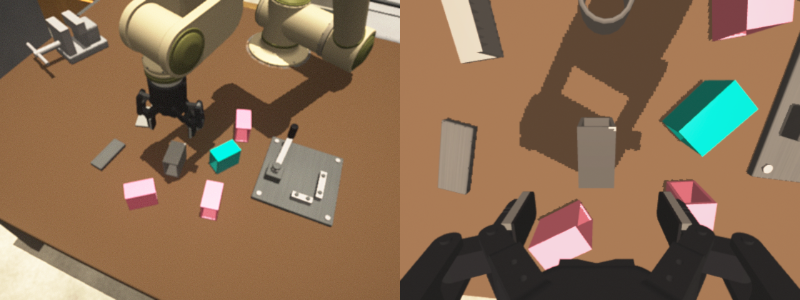

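View pics/t3.png

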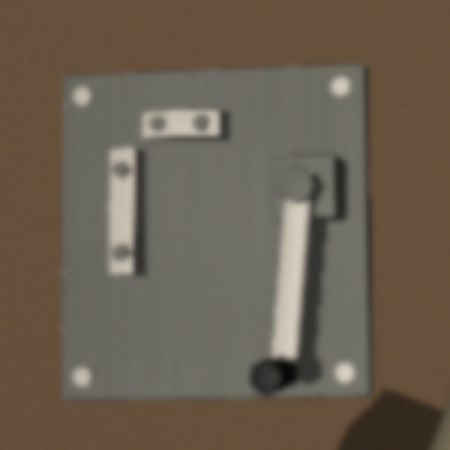

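The wrist view shows the tube centred between the fingers at columns 248–304, as predicted. The knob in the top view is at about (189,296), which puts the lever near 1.5 rad. I'll descend and grip.

Call:
carry_out --targets '[[[0, 0, 0, -25, 0, 0, 0], [0, 0, 0, -50, 0, 0, 0], [0, 0, 0, -75, 0, 0, 0], [0, 0, 0, -90, 0, 0, 0], [0, 0, 0, -99, 0, 0, 0], [0, 0, 0, -99, 0, 0, 0], [1, 0, 0, -99, 0, 0, 0], [1, 0, 0, -99, 0, 0, 0], [1, 0, 0, -99, 0, 0, 0], [1, 0, 0, -99, 0, 0, 0], [1, 0, 0, -99, 0, 0, 0], [1, 0, 0, -99, 0, 0, 0], [1, 0, 0, -99, 0, 0, 0], [1, 0, 0, -99, 0, 0, 0], [1, 0, 0, -99, 0, 0, 0], [1, 0, 0, -99, 0, 0, 0]]]' --squeeze 60

```text
time_s: 6.4
position: [0.6383, -0.1228, 0.0537]
tool_rot: [[0.991, 0.002, -0.134], [0.134, -0.001, 0.991], [0.002, -1.0, -0.001]]
ft_force: [-1.0, 2.0, 6.0]
grip_width: 0.0397
```

Call:
carry_out --targets '[[[1, 0, 0, 15, 0, 0, 0], [1, 0, 0, 40, 0, 0, 0], [1, 0, 0, 70, 0, 0, 0], [1, 0, 0, 100, 0, 0, 0], [1, 0, 0, 100, 0, 0, 0], [1, -10, 30, 100, 0, 0, -1], [1, -20, 65, 100, 0, 0, -2], [1, -27, 100, 100, 0, 0, -3], [1, -34, 135, 100, 0, 0, -4], [1, -41, 170, 100, 0, 0, -5], [1, -48, 205, 100, 0, 0, -6], [1, -55, 240, 100, 0, 0, -7.5], [1, -62, 275, 100, 0, 0, -7.5], [1, -68, 305, 100, 0, 0, -7.5], [1, -73, 332, 80, 0, 0, -7.5], [1, -73, 332, 60, 0, 0, -7.5], [1, -73, 332, 40, 0, 0, -7.5], [1, -73, 332, 40, 0, 0, -7.5], [1, -73, 332, 40, 0, 0, -7.5]]]'

```text
time_s: 7.98
position: [0.564, 0.2091, 0.091]
tool_rot: [[1.0, -0.003, -0.003], [0.003, -0.001, 1.0], [-0.003, -1.0, -0.001]]
ft_force: [0.8, -0.2, -4.1]
grip_width: 0.0389
```

```bash
python3 - <<'E'
from h import *
d=get_image("scene"); t=get_image("top"); w=get_image("wrist")
cv2.imwrite("pics/s4.png",np.hstack([cv2.resize(d["img"][150:330,320:560],(400,300)),cv2.resize(w["img"],(400,300))])[:,:,::-1])
o=env.observe(); print({k:np.round(v,4).tolist() for k,v in o.items() if k in("time_s","position","tool_rot","ft_force","grip_width","wrist_torque")})
E
```

```text
{'time_s': 8.1333, 'position': [0.5654, 0.209, 0.0935], 'tool_rot': [[1.0, 0.0019, -0.0025], [0.0025, 0.0003, 1.0], [0.0019, -1.0, 0.0003]], 'ft_force': [0.4877, 0.5722, -4.5513], 'wrist_torque': [0.0538, -0.0464, 0.0264], 'grip_width': 0.039}
```

View pics/s4.png

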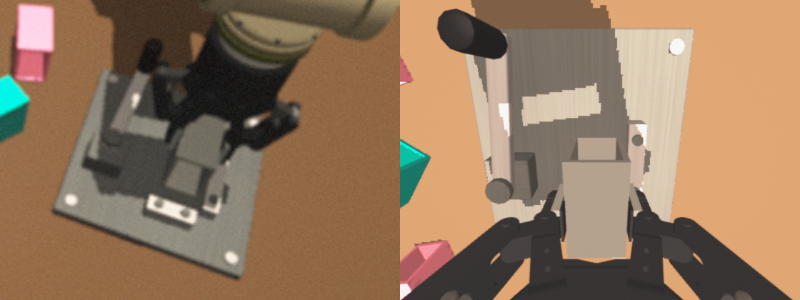

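Call:
carry_out --targets '[[[1, 0, 0, -10, 0, 0, 0], [1, 0, 0, -18, 0, 0, 0], [1, 0, 0, -23, 0, 0, 0], [1, 0, 0, -26, 0, 0, 0], [1, 0, 0, -26, 0, 0, 0], [1, 0, 0, -26, 0, 0, 0], [1, 0, 0, -26, 0, 0, 0]]]'

```text
time_s: 8.72
position: [0.5648, 0.2093, 0.0662]
tool_rot: [[1.0, 0.0, -0.003], [0.003, 0.0, 1.0], [0.0, -1.0, 0.0]]
ft_force: [-0.5, 0.0, -4.1]
grip_width: 0.0389
```

Call:
carry_out --targets '[[[1, 0, 0, -1, 0, 0, 0], [1, 0, 0, -2, 0, 0, 0], [1, 0, 0, -2, 0, 0, 0], [1, 0, 0, -2, 0, 0, 0]]]'

```text
time_s: 9.05
position: [0.5649, 0.2093, 0.0657]
tool_rot: [[1.0, 0.001, -0.003], [0.003, -0.0, 1.0], [0.001, -1.0, -0.0]]
ft_force: [-4.2, -1.1, 7.7]
grip_width: 0.0393
```

Call:
carry_out --targets '[[[1, 2, 2, 0.5, 0, 0, 0], [1, 4, 4, 0.5, 0, 0, 0], [1, 5, 6, 0.5, 0, 0, 0], [1, 5, 8, 0.5, 0, 0, 0], [1, 5, 9, 0.5, 0, 0, 0], [1, 5, 9, 0.5, 0, 0, 0], [1, 5, 9, 0.5, 0, 0, 0]]]'

```text
time_s: 9.63
position: [0.5708, 0.2177, 0.0657]
tool_rot: [[1.0, 0.003, -0.004], [0.004, -0.002, 1.0], [0.003, -1.0, -0.002]]
ft_force: [-1.1, -4.9, 5.3]
grip_width: 0.039
```

Call:
carry_out --targets '[[[1, 0.5, 1, 0, 0, 0, 0], [1, 1, 1.5, 0, 0, 0, 0], [1, 1.5, 1.5, 0, 0, 0, 0], [1, 2, 1.5, 0, 0, 0, 0], [1, 2, 1.5, 0, 0, 0, 0], [1, 2, 1.5, 0, 0, 0, 0]]]'

```text
time_s: 10.13
position: [0.571, 0.2178, 0.0657]
tool_rot: [[1.0, -0.002, -0.004], [0.004, -0.004, 1.0], [-0.002, -1.0, -0.004]]
ft_force: [-9.5, -13.4, 12.1]
grip_width: 0.039
```

Call:
carry_out --targets '[[[1, 0.5, 0.3, 0.3, 0, 0, 0], [1, 1, 0.5, 0.5, 0, 0, 0], [1, 1, 0.5, 0.5, 0, 0, 0], [1, 1, 0.5, 0.5, 0, 0, 0], [1, 1, 0.5, 0.5, 0, 0, 0], [1, 1, 0.5, 0.5, 0, 0, 0], [1, 1, 0.5, 0.5, 0, 0, 0], [1, 1, 0.5, 0.5, 0, 0, 0]]]'

```text
time_s: 10.8
position: [0.5713, 0.2179, 0.0658]
tool_rot: [[1.0, -0.004, -0.004], [0.004, -0.005, 1.0], [-0.004, -1.0, -0.005]]
ft_force: [-11.8, -15.7, 11.7]
grip_width: 0.0391
```

```bash
python3 - <<'E'
from h import *
d=get_image("scene"); t=get_image("top"); w=get_image("wrist")
cv2.imwrite("pics/s5.png",cv2.resize(d["img"][170:320,350:530],(720,600),interpolation=2)[:,:,::-1])
cv2.imwrite("pics/t5.png",cv2.resize(t["img"][170:320,100:280],(720,600),interpolation=2)[:,:,::-1])
cv2.imwrite("pics/w5.png",w["img"][:,:,::-1])
o=env.observe(); print({k:np.round(v,4).tolist() for k,v in o.items() if k in("time_s","position","tool_rot","ft_force","grip_width","wrist_torque")})
P=[[.5373,.2374,.072],[.5373,.1974,.072],[.6073,.2374,.072],[.6073,.1974,.072]]
print("wrist pred seated top",np.round(proj(w,P)).tolist()); print("scene",((proj(d,P)-[350,170])*4).round().tolist())
P=[[.6073,.1974,.012],[.6073,.2374,.012],[.5373,.1974,.012]]
print("scene bottom",((proj(d,P)-[350,170])*4).round().tolist())
E
```

```text
{'time_s': 10.95, 'position': [0.5713, 0.2179, 0.0658], 'tool_rot': [[1.0, -0.0046, -0.0039], [0.0039, -0.0054, 1.0], [-0.0046, -1.0, -0.0054]], 'ft_force': [-11.0621, -14.2932, 9.8971], 'wrist_torque': [-2.8277, 1.7927, 0.2009], 'grip_width': 0.0392}
wrist pred seated top [[324.0, 234.0], [227.0, 234.0], [316.0, 367.0], [234.0, 367.0]]
scene [[423.0, 252.0], [331.0, 222.0], [395.0, 383.0], [299.0, 350.0]]
scene bottom [[261.0, 418.0], [351.0, 450.0], [293.0, 295.0]]
```

View pics/s5.png

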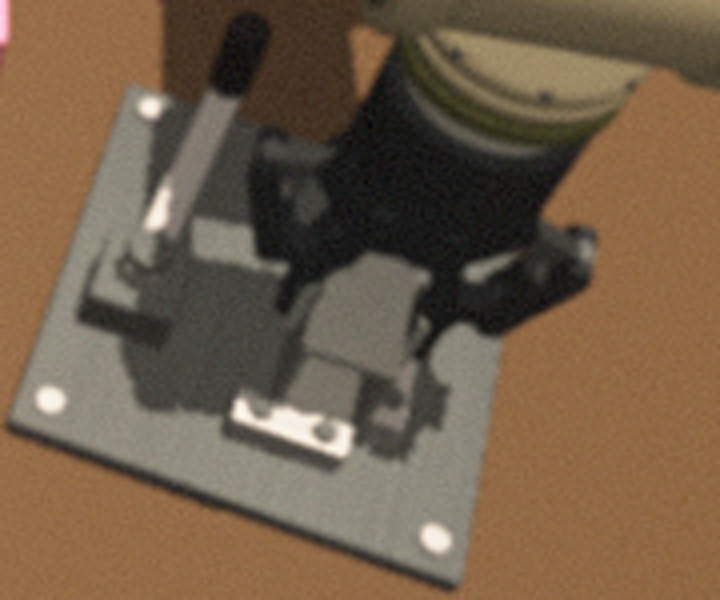

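View pics/w5.png

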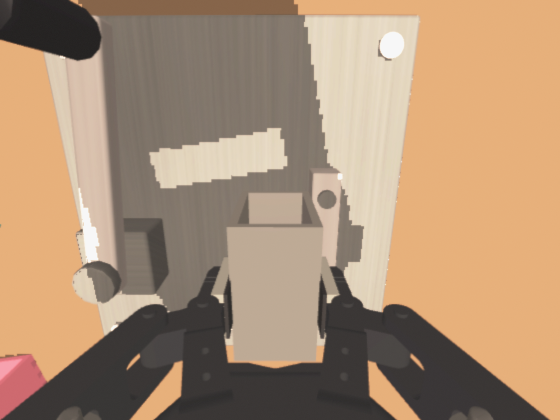

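View pics/t5.png

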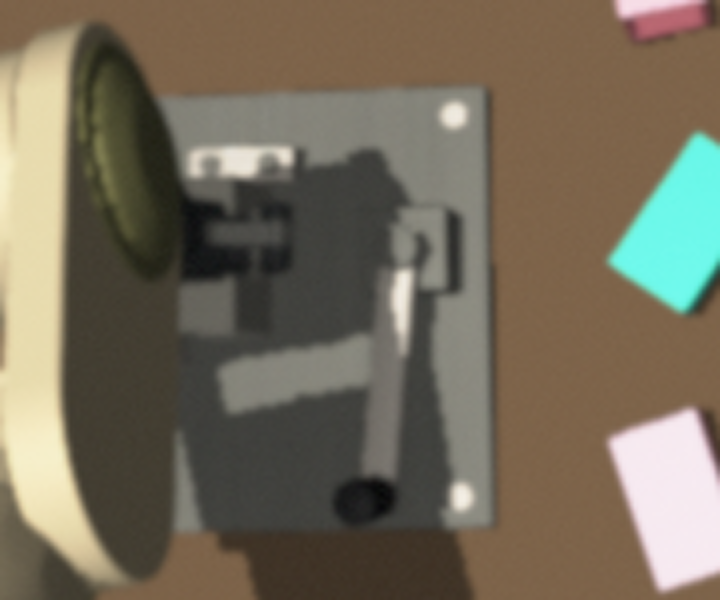

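The scene view shows the tube's lower end at the far stop, with the top-face edge near (305,348)–(395,375) in the crop. The lever is wide open. Some of the x force could still be friction on the plate, so I'll unload z a little and push a bit more in x to confirm hard contact.

Call:
carry_out --targets '[[[1, 0, 0, 0.5, 0, 0, 0], [1, 0, 0, 1, 0, 0, 0], [1, 0.5, 0, 1, 0, 0, 0], [1, 1, 0, 1, 0, 0, 0], [1, 1.5, 0, 1, 0, 0, 0], [1, 1.5, 0, 1, 0, 0, 0], [1, 1.5, 0, 1, 0, 0, 0], [1, 1.5, 0, 1, 0, 0, 0]]]' --squeeze 90

```text
time_s: 11.62
position: [0.5727, 0.2179, 0.066]
tool_rot: [[1.0, -0.005, -0.004], [0.004, -0.005, 1.0], [-0.005, -1.0, -0.005]]
ft_force: [-8.4, -13.5, 5.3]
grip_width: 0.0388
```

It slid 1.4 mm with no rise in force, so that was friction and not the stop. I'll ease y slightly and keep going in x.

Call:
carry_out --targets '[[[1, 0, -0.7, 0.3, 0, 0, 0], [1, 0.5, -0.7, 0.3, 0, 0, 0], [1, 1, -0.7, 0.3, 0, 0, 0], [1, 1.5, -0.7, 0.3, 0, 0, 0], [1, 1.5, -0.7, 0.3, 0, 0, 0], [1, 1.5, -0.7, 0.3, 0, 0, 0]]]'

```text
time_s: 12.12
position: [0.5733, 0.2179, 0.066]
tool_rot: [[1.0, -0.007, -0.004], [0.004, -0.005, 1.0], [-0.008, -1.0, -0.005]]
ft_force: [-12.9, -11.0, 6.7]
grip_width: 0.0391
```

Call:
carry_out --targets '[[[1, 0.5, 0, 0, 0, 0, 0], [1, 1, 0, 0, 0, 0, 0], [1, 1.5, 0, 0, 0, 0, 0], [1, 1.5, 0, 0, 0, 0, 0], [1, 1.5, 0, 0, 0, 0, 0]]]'

```text
time_s: 12.53
position: [0.5735, 0.2179, 0.0661]
tool_rot: [[1.0, -0.011, -0.004], [0.004, -0.005, 1.0], [-0.011, -1.0, -0.005]]
ft_force: [-18.1, -12.2, 9.9]
grip_width: 0.039
```

Call:
carry_out --targets '[[[1, 0, 0, 0, 0, -0.3, 0], [1, 0, 0.3, 0, 0, -0.6, 0], [1, 0, 0.3, 0, 0, -0.6, 0], [1, 0, 0.3, 0, 0, -0.6, 0], [1, 0, 0.3, 0, 0, -0.6, 0], [1, 0, 0.3, 0, 0, -0.6, 0], [1, 0, 0.3, 0, 0, -0.6, 0], [1, 0, 0.3, 0, 0, -0.6, 0], [1, 0, 0.3, 0, 0, -0.6, 0], [1, 0, 0.3, 0, 0, -0.6, 0]]]'

```text
time_s: 13.37
position: [0.5733, 0.2179, 0.066]
tool_rot: [[1.0, -0.001, -0.004], [0.004, -0.005, 1.0], [-0.001, -1.0, -0.005]]
ft_force: [-19.2, -14.2, 11.2]
grip_width: 0.0383
```

```bash
python3 - <<'E'
from h import *
d=get_image("scene"); w=get_image("wrist"); t=get_image("top")
cv2.imwrite("pics/s6.png",cv2.resize(d["img"][220:300,400:480],(600,600),interpolation=2)[:,:,::-1])
cv2.imwrite("pics/w6.png",w["img"][:,:,::-1])
o=env.observe(); print({k:np.round(v,4).tolist() for k,v in o.items() if k in("time_s","position","tool_rot","ft_force","grip_width","wrist_torque")})
P=[[.5373,.2374,.072],[.5373,.1974,.072],[.6073,.2374,.072],[.6073,.1974,.072]]
print("wrist pred",np.round(proj(w,P)).tolist()); print("scene",((proj(d,P)-[400,220])*7.5).round().tolist())
P=[[.6073,.2324,.030],[.6073,.1824,.03]]
print("scene stop edge",((proj(d,P)-[400,220])*7.5).round().tolist())
E
```

```text
{'time_s': 13.5167, 'position': [0.5733, 0.2179, 0.066], 'tool_rot': [[1.0, -0.001, -0.0041], [0.0041, -0.0053, 1.0], [-0.001, -1.0, -0.0053]], 'ft_force': [-18.5687, -12.5061, 10.9636], 'wrist_torque': [-2.3615, 3.3729, 0.1637], 'grip_width': 0.0387}
wrist pred [[324.0, 230.0], [227.0, 229.0], [316.0, 363.0], [234.0, 363.0]]
scene [[417.0, 98.0], [246.0, 42.0], [366.0, 344.0], [186.0, 281.0]]
scene stop edge [[285.0, 426.0], [72.0, 350.0]]
```

View pics/s6.png

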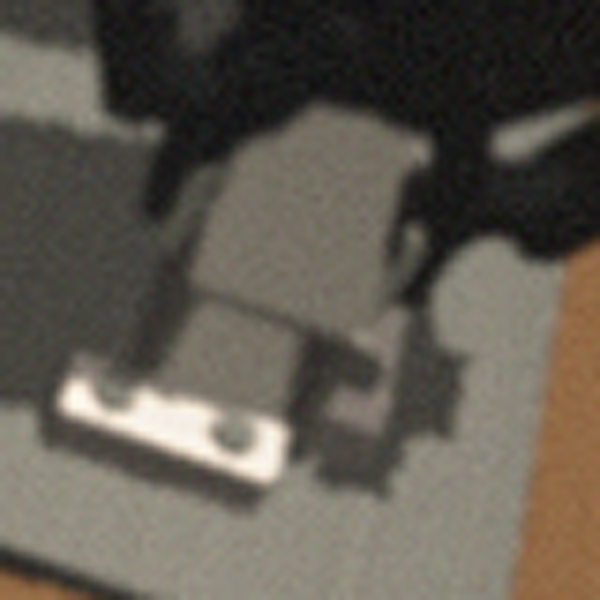

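View pics/w6.png

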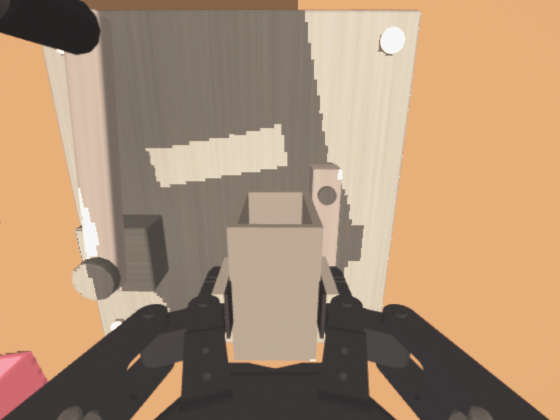

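Far-stop contact is now hard: a 1.5 mm command moved the tube only 0.2 mm while the force rose. The measured 18.6 N in x is more than friction could explain. The scene crop shows the tube's near top edge from about (190,287), against a predicted (186,281), so it is seated. The tool is level within 0.006 rad, so I'm handing in.

```bash
python3 - <<'E'
from h import *
print(env.close_job()); o=env.observe(); print({k:np.round(v,4).tolist() for k,v in o.items() if k in("time_s","position","ft_force","grip_width")})
E
```

```text
the job is handed in; nothing more can be done
None
the job is handed in; nothing more can be done
```

I swung the clamp lever open, stood the grey tube in the corner of the fixture, and handed the job in with the gripper still holding it against both stops. The interface gives no verdict, so the result rests on my own checks, taken at 13.5 s.

- **Lever:** it sits at about 1.5 rad in the top view, past the 1.2 rad needed.
- **Forces:** the readings were about 18.6 N towards the far stop, 12.5 N towards the side stop and 11 N upward, with grip set to 90 N. The opening read about 39 mm on the 40 mm tube. The wrist sensor also picks up friction, so by my estimate the stops themselves carry at least 9 N (far) and 7 N (side).
- **Position:** the tool was level within about 0.006 rad. The tube's top edge in the scene view was within about 1 px of where a seated tube should appear, and in the wrist view within about 2 px.
- **Checks that disagreed:** my first push in x looked like contact but was only friction. The tube slid about 2 mm further before it met the far stop. The wrist camera also showed an offset of about 3 mm along the tube against the top view, early on and at that first push; I put it down mostly to calibration.
- **Bystanders:** I never went near the pipe, angle piece, flat bar or the coloured look-alikes. I did not measure their positions again at the end.

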